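# Bring the yellow check source to the top of the shielded wheel

### The job

Before the meters are checked, the yellow check source has to be brought up: turn the black rubber-rimmed source wheel by its exposed rim until the yellow mark, which is hidden down inside the grey shield, stands at the very top in line with the red pointer. Let go and leave the wheel at rest there, and do not shift or knock over the lead pot, the vial or the needle carton standing close round it.

Things in the scene. Friction and masses are not known exactly. Their poses are not given: they have to be found in the camera images.
- station: Wheel station, fixed: dark base 90 x 200 x 12 mm (x, y, z), grey shield of two upright cheeks 180 mm wide in y, outer faces at x = -28 and +28 mm, tops 130 mm above the worktop. Origin: centre of its underside. x: along the axle, away from the robot; y: left seen from the robot; z up. A small red pointer stands mid-way on the front cheek, tip 150 mm above the worktop.
- rim_top (a point): Highest point of the rim when nothing presses on it, fixed to the station (does not turn), axes as the station's: straight above its origin, 185 mm above the worktop. The wheel is 160 mm in diameter and turns in the station's y-z plane; its flat black rubber rim, 24 mm wide along x, is bare above the shield for 70 degrees either side of the top.
- hub (a point): Centre of the wheel, on the axle, 105 mm above the worktop. The axle is sprung: the whole wheel gives way straight down by at most 10 mm when pressed (2 to 4 N to start, then 0.6 N per mm) and comes up again. A shut fingertip pressed 5 to 7 mm down on the top of the rim and drawn along the station's y takes the rim along by friction.
- mark (a point): Yellow mark: a band 12 mm wide across the rim with a yellow button, 20 mm in diameter, below it on both faces. This point lies on the rim, 80 mm from the axle, mid-band, and turns with the wheel; its z axis points outwards from the axle. Five like marks in white follow at every 60 degrees. At the start the yellow one is hidden in the shield.
- source_wheel (a joint): Angle of the wheel, rad: 0 (or any whole number of turns, 6.283 each) with the yellow mark at the top; grows as the top of the wheel moves to the station's -y (right seen from the robot, clockwise). Unlimited both ways, balanced, turns almost freely: it coasts a little and stays where it stops.
- lead_pot_small: Bystander: grey round lead vial pot with a white knob, 46 x 46 x 84 mm, standing loose to the left of the station. Origin: centre of the underside. Behind it, from world x = 0.54 m on for y over -0.02 m, stands the room's fixed, tall grey lead screen (0.5 m high): keep the arm clear of it on the way, drawing back towards the robot.
- vial: Bystander: glass vial with red cap, 28 x 28 x 57 mm, standing loose behind the station. Origin: centre of the underside.
- needle_carton: Bystander: white and orange carton, 62 x 92 x 48 mm, standing loose to the right of the station. Origin: centre of the underside.

How it is judged:
At the end, for the whole second after the job is handed in: The yellow mark is at the top of the wheel, within 0.15 rad (12 mm along the rim), and the wheel is at rest (under 0.05 rad/s); the lead pot, the vial and the needle carton stand upright within 20 mm of where they began (angle between mark's own z axis and vertical below 0.15 rad and velocity of joint source_wheel between -0.05 and 0.05 rad/s and distance of each of lead_pot_small, vial, needle_carton from where it was at the start of the episode below 0.02 m and angle between each of lead_pot_small, vial, needle_carton's own z axis and vertical below 0.2 rad); the robot touches nothing.
It fails at once if a bystander (lead pot, vial or carton) is shifted by more than 20 mm or tipped (distance of any of lead_pot_small, vial, needle_carton from where it was at the start of the episode above 0.02 m or angle between any of lead_pot_small, vial, needle_carton's own z axis and vertical above 0.2 rad).
It also fails if it takes over 46 s, if anything falls off the work surface, if the arm or the gripper's body presses on something with over 40 N, if the wrist force passes 120 N, or if a joint passes its speed limit or range.

### The arm

A 6-joint arm with a two-finger parallel gripper is mounted at the origin on the work surface; the furniture and walls round the work are solid. World frame = base frame: x ahead of the robot, y to its left, z up, the work surface at z = 0. Lengths are in m, angles in rad, forces in N, time in s.
With the tool pointing down it reaches from about 0.375 to 0.9 m from the base axis. Payload 3.1 kg.
Tool frame: the origin (TCP) lies midway between the tips of the shut fingers; the grasp point (between the pads) lies manip.hold_point_z behind it (manip.hold_point_z is the distance from the TCP to the grasp point, in m); z points along the fingers, y is the direction in which the jaws open and shut (so a half turn about z gives the same grasp; the last joint's range is limited). The gripper opens to 85 mm and grips with 20 to 120 N. Pads are 22 mm wide; open, the fingers measure 114 mm over their backs; the gripper's body (76 mm by 85 mm) begins 54 mm behind the grasp point. The pads swing forward as they close: fully open they stand 13 mm farther back than shut.
Start: joints at [1.016, 0.527, 1.433, -0, 1.181, -0.178], TCP at [0.23, 0.581, 0.231] pointing down, gripper open.
Joint ranges: [-3.08, 3.08], [-0.75, 2.2], [0.22, 2.44], [-1.43, 4.57], [0, 2.65], [-2.85, 2.85]. Speed limits (rad/s): [2.79, 2.79, 3.14, 3.14, 3.14, 3.14].

### API

Orientations are given as a unit quaternion [x, y, z, w].
In Python, from station import manip, snapshot, workorder, models gives the robot as it stands.
- The arm moves only by the tool jog_arm, never from a script. Its argument "commands" is a list of rows, each a list of 5 numbers: the opening in per cent of the stroke, from 0 (shut) to 100 (fully open), then the shift along the world's x, y, z in cm, then the turn about the world's z in rad. A call has 1 to 8 rows; each row shifts and turns the pose as measured when the row begins; what a row does not reach is not made up. A row lasts 1/12 s, in which the tool goes at most 41.7 mm and 7.16 degrees, less where a joint would pass 70% of its speed; a pose out of reach is approached as far as the arm can. A call with a gripper value outside its range is refused whole. The fingers move at their own pace and stop on an object; "squeeze" is the grip in N (left out, the last holds). Time passes only in rows, so rows that do not move let the fingers close. It gives the time, the measured TCP pose, the force and the opening at its end, in the units of the state.
- manip.sense(): the state, without advancing time (a new reading comes with each control period).
- snapshot(name): name is "side" or "top"; returns a dict with "image" (384x512x3 uint8, red, green, blue), "intrinsics" (3x3 intrinsics, pixels), "D" ([k1, k2, p1, p2, k3] as OpenCV has them; the pictures are not rectified), "extrinsics" (4x4, takes a point from camera to world coordinates). Camera axes: x right, y down, z forward; pixel columns grow to the right and rows downward; lengths in m; the calibration is good to about 2 mm. A picture is of the moment at which its call begins. There is no depth.
- workorder.sign_off(): hands the job in, once; it reports no verdict.
Trained networks look in a picture, given as the dict that the camera call returned (one of the last four; its "shot" number tells which), for a name from the list of things; names that differ only in an ending like _2 or _b are one class to them, and where a whole thing is asked for, a point or a joint stands for the part that bears it (a point fixed in the world has none). Each returns a list of dicts, best first, with "score" (0 to 1); they miss things now and then, are a little off and sometimes report something else, mostly with a low value. They report only what shows in the picture. A call takes as long as a camera call.
- models.find_in(picture, name): "centre" ([x, y, z] in m, in world coordinates, good to about 4 mm: the middle of the surface that is visible of it).
- models.pinpoint(picture, name): "centre" ([x, y, z] in m, in world coordinates, good to about 4 mm: a listed point, or the origin of a listed thing).
The state is a dict: "t": time; "q": joint angles; "qd": joint speeds; "tau": joint torques, N m; "tcp_pos": TCP position; "tool_rot": TCP orientation; "force": force on the tool from outside, world axes, zero at the start; "ft_torque": the same for the moment, N m; "finger_gap": opening from 0.0 (shut) to 1.0 (fully open).
Only numpy, scipy, OpenCV 4.12 (cv2) and the standard library are available. Lean on these libraries where they do the work, as an engineer would, in place of code of your own. Each camera call takes 0.05 s, during which the arm holds its last target. There are 200 camera calls.

## Working session

There is one attempt and no reset: what is moved stays moved. The work goes in short steps, Python scripts to look and compute and a tool call to move; the robot and the scene stay as the last step left them, time stands still between calls to the robot, and variables do not carry over. Pictures are saved under pics/ and viewed, about 8 in all and at most 12, crops included, and the job is handed in when it is done.

Besides the shell and the picture viewer there is one more tool, called by a JSON object that holds its "method" and its "body". jog_arm: Moves the arm, as the interface text tells. Its arguments: {"type":"object","properties":{"commands":{"type":"array","items":{"type":"array","items":{"type":"number"}}},"squeeze":{"type":"number"}},"required":["commands"]}

```bash
mkdir -p pics; cat > h.py <<'E'
from station import manip, snapshot, workorder, models
import cv2, numpy as np
def snap(n,f):
    s=snapshot(n); cv2.imwrite('pics/'+f,s['image'][:,:,::-1]); return s
E
python3 - <<'E'
from h import *
for n in ('side','top'):
    s=snap(n,n+'0.png'); print(n,np.round(s['extrinsics'],3).tolist(),s['intrinsics'][0][0])
    for k in ('station','rim_top','hub','lead_pot_small','vial','needle_carton','mark'):
        r=models.pinpoint(s,k)[:1]; print(k,[(np.round(a['centre'],3),round(a['score'],2)) for a in r])
st=manip.sense();print(st['t'],st['tool_rot'],st['finger_gap'],manip.hold_point_z)
a=cv2.imread('pics/side0.png');b=cv2.imread('pics/top0.png');cv2.imwrite('pics/both0.png',cv2.resize(np.hstack([a,b]),(800,300)))
E
```

```text
side [[0.53, -0.504, 0.682, -0.095], [-0.848, -0.315, 0.427, -0.429], [-0.0, -0.805, -0.594, 0.625], [0.0, 0.0, 0.0, 1.0]] 439.57147489847983
station [(array([ 0.44 , -0.076, -0.002]), 0.86)]
rim_top []
hub [(array([ 0.44 , -0.076,  0.103]), 0.72)]
lead_pot_small [(array([ 0.49 ,  0.078, -0.002]), 0.62)]
vial [(array([ 0.45 , -0.08 ,  0.184]), 0.2)]
needle_carton [(array([ 0.446, -0.235,  0.   ]), 0.57)]
mark []
top [[0.081, -0.976, 0.202, 0.336], [-0.997, -0.079, 0.017, -0.095], [-0.001, -0.202, -0.979, 0.969], [0.0, 0.0, 0.0, 1.0]] 387.30013534451456
station [(array([ 0.439, -0.081,  0.004]), 0.69)]
rim_top [(array([ 0.445, -0.077,  0.181]), 0.88)]
hub [(array([ 0.444, -0.08 ,  0.108]), 0.96)]
lead_pot_small [(array([ 0.489,  0.08 , -0.   ]), 0.73)]
vial [(array([ 0.525, -0.18 ,  0.002]), 0.7)]
needle_carton [(array([ 0.445, -0.233, -0.003]), 0.81)]
mark []
0.8 [ 1.87274554e-01  9.82307610e-01 -1.58677086e-05 -6.02338109e-06] 0.9995230077868286 0.0187
```

View pics/side0.png

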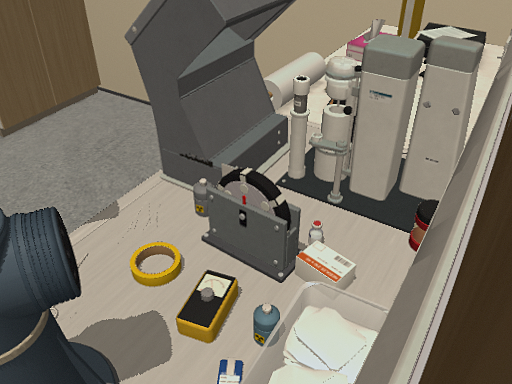

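View pics/top0.png

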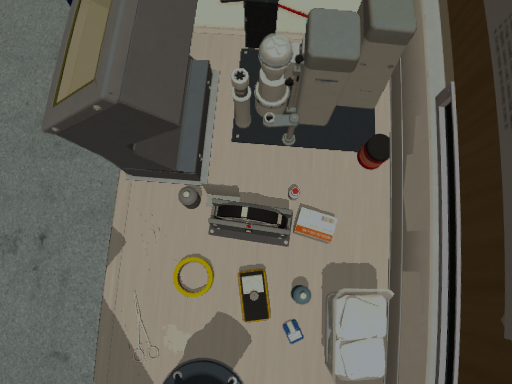

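The side view shows the wheel at about (255,190) with the red pointer at (243,200). In the top view the rim runs from (215,208) to (290,217), with white bands showing on it. I'll enlarge both to get yaw and band positions.

```bash
python3 - <<'E'
import cv2,numpy as np
a=cv2.imread('pics/side0.png')[150:285,180:360];b=cv2.imread('pics/top0.png')[170:260,170:350]
a=cv2.resize(a,(540,405),interpolation=2);b=cv2.resize(b,(720,360),interpolation=2)
c=np.zeros((600,800,3),np.uint8);c=np.zeros((405+360,720,3),np.uint8);c[:405,:540]=a;c[405:,:]=b
cv2.imwrite('pics/c0.png',cv2.resize(c,(560,595)))
E
```

```text
(no output)
```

View pics/c0.png

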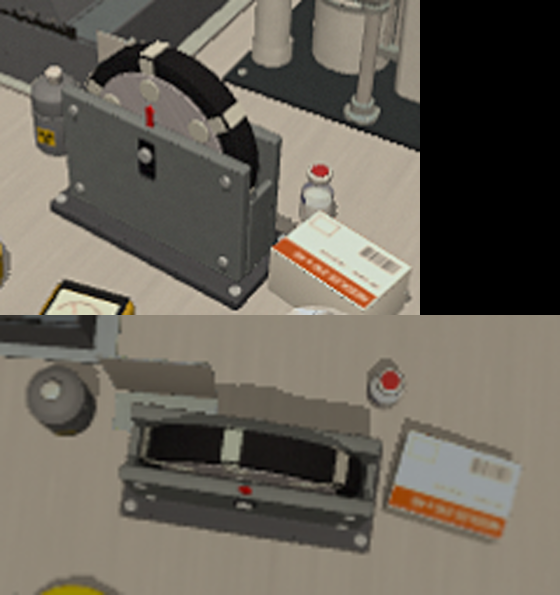

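```bash
cat >> h.py <<'E'
def ray(s,px):
    K,D,T=np.array(s['intrinsics']),np.array(s['D']),np.array(s['extrinsics'])
    u=cv2.undistortPoints(np.array([[px]],float),K,D)[0,0]
    return T[:3,3],T[:3,:3]@[u[0],u[1],1]
def atz(s,px,z):
    o,d=ray(s,px); return o+d*(z-o[2])/d[2]
def proj(s,P):
    T=np.linalg.inv(np.array(s['extrinsics']))
    return cv2.projectPoints(np.array(P,float).reshape(-1,3),cv2.Rodrigues(T[:3,:3])[0],T[:3,3],np.array(s['intrinsics']),np.array(s['D']))[0][:,0]
E
python3 - <<'E'
from h import *
s=snapshot('top')
A=atz(s,(209.2,234.3),.012);B=atz(s,(288,245.5),.012);print(A,B,np.linalg.norm(A-B));yaw=np.arctan2(-(A-B)[0],(A-B)[1]);print('yaw',yaw)
c,sn=np.cos(yaw),np.sin(yaw)
m=(A+B)/2+.045*np.array([c,sn,0]);print('centre from base',m)
O=np.array([.442,-.078,0])
for a in range(-70,71,10):
    t=np.radians(a); y=-.08*np.sin(t); z=.105+.08*np.cos(t)
    print(a,proj(s,[O+[-sn*y,c*y,z]])[0].round(1))
print(atz(s,(244.6,211.8),.185))
E
```

```text
[0.40435527 0.02077308 0.012     ] [ 0.3927569  -0.17490033  0.012     ] 0.19601684863478297
yaw -0.05920487855344562
centre from base [ 0.44347724 -0.07972629  0.012     ]
-70 [215.7 211.5]
-60 [217.8 211. ]
-50 [221.1 210.8]
-40 [225.3 210.8]
-30 [230.5 211. ]
-20 [236.4 211.5]
-10 [242.8 212.2]
0 [249.6 213. ]
10 [256.3 214.1]
20 [262.8 215.2]
30 [268.8 216.4]
40 [274.1 217.7]
50 [278.5 218.9]
60 [281.9 220. ]
70 [284.1 221.1]
[ 0.44369529 -0.06768341  0.185     ]
```

Two white bands show, at about -8° and +52°, and the third white button is at about -68°, so yellow is in the shield at 112°, 172° or -128°. The station is at about (0.4435, -0.079) with yaw about -3.4°. I'll shut the fingers and approach.

{"method": "jog_arm", "body": {"commands": [[0, 1, -3.8, 0, 0.106], [0, 1, -3.8, 0, 0.106], [0, 1, -3.8, 0, 0.106], [0, 1.1, -3.8, 0, 0], [0, 1.1, -3.8, 0, 0], [0, 1.1, -3.8, 0, 0], [0, 1.1, -3.8, 0, 0], [0, 1.1, -3.8, 0, 0]], "squeeze": 60}}

```text
t: 1.52
tcp_pos: [0.3154, 0.2747, 0.2321]
tool_rot: [0.014, 1.0, 0.005, 0.003]
force: [1.1, 0.0, -0.3]
finger_gap: -0.001
```

{"method": "jog_arm", "body": {"commands": [[0, 1.2, -3.8, 0, 0], [0, 1.2, -3.8, 0, 0], [0, 1.2, -3.8, 0, 0], [0, 1.2, -3.8, 0, 0], [0, 1.2, -3.8, 0, 0], [0, 0, 0, 0, 0]]}}

```text
t: 2.02
tcp_pos: [0.3806, 0.0695, 0.2349]
tool_rot: [0.017, 1.0, 0.004, 0.009]
force: [-0.2, 0.2, -0.4]
finger_gap: 0.006
```

{"method": "jog_arm", "body": {"commands": [[0, 1.2, -3.6, 0, 0], [0, 1.2, -3.6, 0, 0], [0, 1.2, -3.6, 0, 0], [0, 1.2, -3.6, 0, 0], [0, 1.2, -3.0, 0, 0], [0, 0, 0, 0, 0]]}}

```text
t: 2.52
tcp_pos: [0.4423, -0.1104, 0.2368]
tool_rot: [0.018, 1.0, 0.003, 0.012]
force: [0.4, 0.4, -0.8]
finger_gap: -0.001
```

{"method": "jog_arm", "body": {"commands": [[0, 0, 0, -3.0, 0], [0, 0, 0, -2.0, 0], [0, 0, 0, -0.6, 0], [0, 0, 0, 0, 0]]}}

```text
t: 2.85
tcp_pos: [0.4454, -0.1127, 0.1808]
tool_rot: [0.021, 1.0, 0.002, 0.015]
force: [-1.1, 0.1, -0.0]
finger_gap: 0.001
```

{"method": "jog_arm", "body": {"commands": [[0, -0.3, 0, -0.5, 0], [0, 0, 0, -0.4, 0], [0, 0, 0, 0, 0]]}}

```text
t: 3.1
tcp_pos: [0.4461, -0.1139, 0.1746]
tool_rot: [0.019, 1.0, -0.001, 0.02]
force: [-2.1, -2.2, 5.5]
finger_gap: -0.002
```

{"method": "jog_arm", "body": {"commands": [[0, -0.1, 1.2, 0.1, 0], [0, 0, 1.2, 0.2, 0], [0, 0, 1.2, 0.1, 0]]}}

```text
t: 3.35
tcp_pos: [0.4476, -0.0797, 0.1823]
tool_rot: [0.02, 1.0, -0.004, 0.024]
force: [-0.3, -0.3, 4.0]
finger_gap: 0.001
```

{"method": "jog_arm", "body": {"commands": [[0, -0.3, 1.2, -0.4, 0], [0, -0.2, 1.2, -0.5, 0], [0, 0, 1.0, -0.6, 0], [0, 0, 0, 0, 0]]}}

```text
t: 3.68
tcp_pos: [0.45, -0.0425, 0.1741]
tool_rot: [0.02, 0.999, -0.006, 0.035]
force: [0.0, 2.6, 4.6]
finger_gap: -0.001
```

```bash
python3 - <<'E'
from h import *
s=snap('side','s1.png')
print(models.pinpoint(s,'mark')[:2])
a=cv2.imread('pics/s1.png')[150:285,180:360];cv2.imwrite('pics/c1.png',cv2.resize(a,(720,540),interpolation=2))
E
```

```text
[]
```

View pics/c1.png

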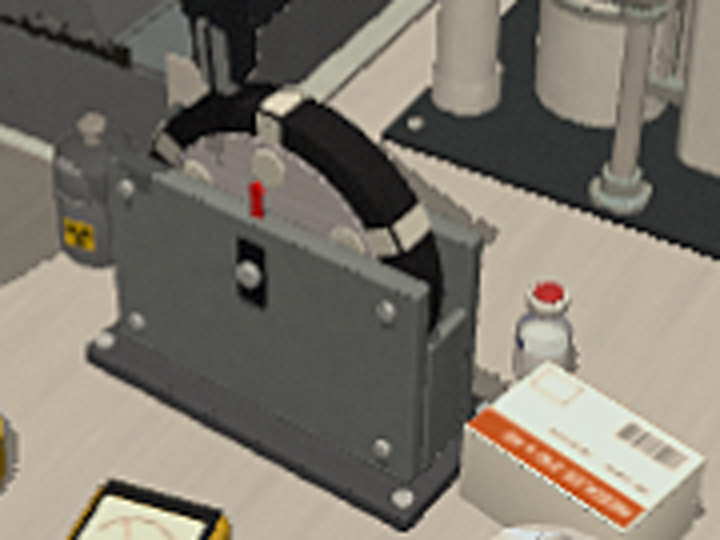

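The picture shows bands at about -60°, 0° and +60°, all white, so the wheel turned about 50° as intended. Yellow remains at 122° or 182°. I'll lift, go back and stroke again the same way.

{"method": "jog_arm", "body": {"commands": [[0, 0, 0, 2.0, 0], [0, 0, 0, 0.8, 0], [0, -0.4, -3.5, 0, 0], [0, -0.4, -3.7, 0, 0], [0, 0, 0, 0, 0]]}}

```text
t: 4.2
tcp_pos: [0.44, -0.1127, 0.2062]
tool_rot: [0.014, 0.999, -0.006, 0.035]
force: [0.4, 1.4, -0.8]
finger_gap: -0.0
```

{"method": "jog_arm", "body": {"commands": [[0, 0, 0.2, -2.3, 0], [0, 0, 0.1, -1.1, 0], [0, 0, 0, 0, 0]]}}

```text
t: 4.45
tcp_pos: [0.4413, -0.1127, 0.1747]
tool_rot: [0.017, 0.999, -0.008, 0.038]
force: [0.0, -2.1, 5.5]
finger_gap: 0.003
```

{"method": "jog_arm", "body": {"commands": [[0, 0, 1.2, 0.0, 0], [0, -0.1, 1.2, 0.1, 0], [0, -0.1, 1.2, 0, 0]]}}

```text
t: 4.7
tcp_pos: [0.4431, -0.0791, 0.1793]
tool_rot: [0.018, 0.999, -0.011, 0.042]
force: [1.3, 0.8, 6.0]
finger_gap: -0.004
```

{"method": "jog_arm", "body": {"commands": [[0, -0.1, 1.2, -0.2, 0], [0, -0.1, 1.2, -0.4, 0], [0, 0, 1.0, -0.5, 0], [0, 0, 0, 0, 0]]}}

```text
t: 5.03
tcp_pos: [0.4463, -0.041, 0.1748]
tool_rot: [0.018, 0.998, -0.012, 0.05]
force: [0.7, 2.7, 5.0]
finger_gap: -0.001
```

{"method": "jog_arm", "body": {"commands": [[0, 0, 0, 2.0, 0], [0, 0, 0, 0.8, 0], [0, -0.3, -3.5, 0, 0], [0, -0.3, -3.7, 0, 0], [0, 0, 0, 0, 0]]}}

```text
t: 5.45
tcp_pos: [0.439, -0.1091, 0.2072]
tool_rot: [0.011, 0.999, -0.011, 0.05]
force: [0.5, 0.6, -0.8]
finger_gap: -0.002
```

```bash
python3 - <<'E'
from h import *
s=snap('side','s2.png')
print(models.pinpoint(s,'mark')[:2])
a=cv2.imread('pics/s2.png')[150:285,180:360];cv2.imwrite('pics/c2.png',cv2.resize(a,(720,540),interpolation=2))
E
```

```text
[]
```

View pics/c2.png

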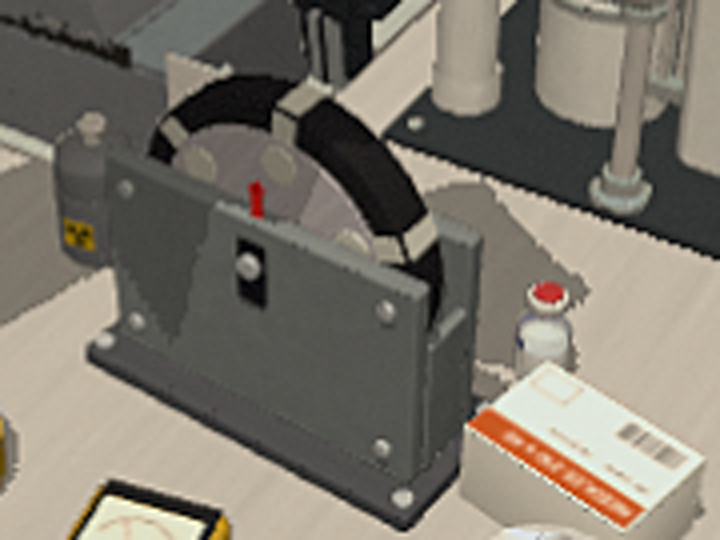

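The shift is again about +10° modulo 60°, so the wheel turned about 50°, and every visible band is still white. Yellow must now be at about 131°, so I'll do two more full strokes.

{"method": "jog_arm", "body": {"commands": [[0, 0, -0.1, -2.3, 0], [0, 0, 0, -1.1, 0], [0, 0, 0, 0, 0], [0, 0, 1.2, 0.0, 0], [0, -0.1, 1.2, 0.1, 0], [0, -0.1, 1.2, 0, 0]]}}

```text
t: 6.05
tcp_pos: [0.4407, -0.0692, 0.1783]
tool_rot: [0.01, 0.998, -0.013, 0.055]
force: [1.3, 0.0, 5.9]
finger_gap: 0.002
```

{"method": "jog_arm", "body": {"commands": [[0, -0.1, 1.2, -0.2, 0], [0, -0.1, 1.2, -0.4, 0], [0, 0, 1.0, -0.5, 0], [0, 0, 0, 0, 0]]}}

```text
t: 6.38
tcp_pos: [0.4436, -0.0283, 0.1725]
tool_rot: [0.009, 0.998, -0.013, 0.063]
force: [1.4, 1.4, 0.8]
finger_gap: -0.002
```

{"method": "jog_arm", "body": {"commands": [[0, 0, 0, 2.0, 0], [0, 0, 0, 0.8, 0], [0, -0.2, -3.5, 0, 0], [0, -0.2, -3.7, 0, 0], [0, 0, 0, 0, 0]]}}

```text
t: 6.8
tcp_pos: [0.4363, -0.0937, 0.2027]
tool_rot: [-0.0, 0.998, -0.011, 0.059]
force: [1.2, 0.5, -0.4]
finger_gap: 0.001
```

```bash
cat >> h.py <<'E'
def look(tag):
    s=snap('side',f's{tag}.png'); t=snap('top',f't{tag}.png')
    for x in (s,t):
        print([(np.round(r['centre'],3),round(r['score'],2)) for r in models.pinpoint(x,'mark')[:2]])
    a=cv2.resize(s['image'][150:285,180:360],(540,405),interpolation=2);b=cv2.resize(t['image'][190:240,200:300],(380,190),interpolation=2)
    c=np.zeros((595,540,3),np.uint8);c[:405]=a;c[405:,:380]=b;cv2.imwrite(f'pics/c{tag}.png',c[:,:,::-1])
E
python3 -c "from h import *;look(3)"
```

```text
[(array([ 0.438, -0.149,  0.138]), 0.72)]
[]
```

View pics/c3.png

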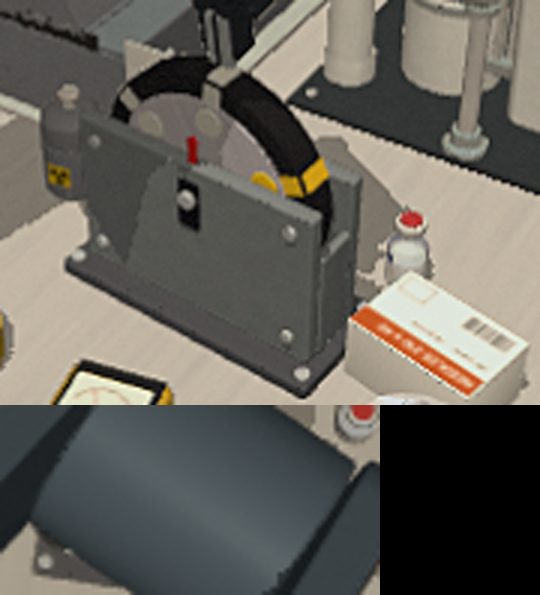

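The yellow band is visible on the right at crop (315,180), about 65° clockwise from the top. About 90 mm of rim travel remains.

{"method": "jog_arm", "body": {"commands": [[0, 0.3, -1.5, 0, 0], [0, 0.1, -0.1, -1.9, 0], [0, 0, 0, -1.1, 0], [0, 0, 0, 0, 0]]}}

```text
t: 7.33
tcp_pos: [0.4398, -0.1018, 0.173]
tool_rot: [-0.006, 0.998, -0.011, 0.059]
force: [-2.8, -2.1, 10.4]
finger_gap: -0.002
```

{"method": "jog_arm", "body": {"commands": [[0, 0, 1.2, 0.1, 0], [0, 0, 1.2, 0.1, 0], [0, 0, 1.2, 0, 0], [0, 0, 1.0, -0.3, 0], [0, 0, 0.8, -0.4, 0], [0, 0, 0, -0.1, 0], [0, 0, 0, 0, 0]]}}

```text
t: 7.92
tcp_pos: [0.4432, -0.0375, 0.1726]
tool_rot: [-0.013, 0.998, -0.011, 0.065]
force: [0.3, 2.3, 5.5]
finger_gap: -0.002
```

{"method": "jog_arm", "body": {"commands": [[0, 0, 0, 2.0, 0], [0, 0, 0, 0.8, 0], [0, -0.2, -3.0, 0, 0], [0, -0.2, -2.0, 0, 0], [0, 0, 0, 0, 0]]}}

```text
t: 8.33
tcp_pos: [0.4361, -0.0777, 0.2012]
tool_rot: [-0.022, 0.998, -0.009, 0.062]
force: [0.1, -0.3, 1.4]
finger_gap: 0.004
```

```bash
python3 -c "from h import *;look(4)"
```

```text
[(array([ 0.444, -0.097,  0.183]), 0.62)]
[]
```

View pics/c4.png

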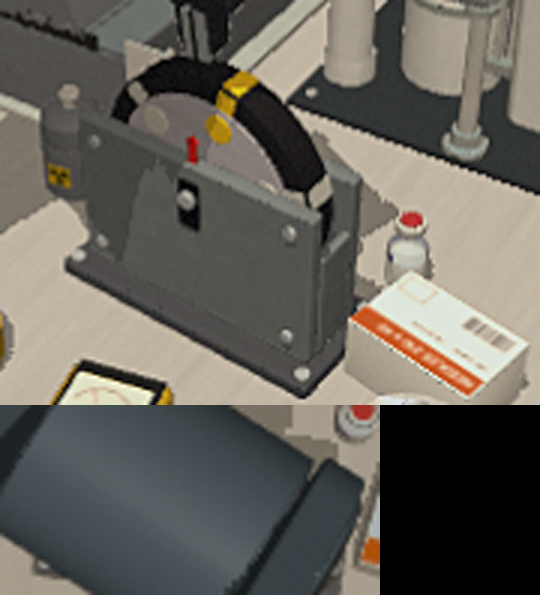

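```bash
cat >> h.py <<'E'
def ang(tag,s):
    im=cv2.imread(f'pics/s{tag}.png'); h=cv2.cvtColor(im,cv2.COLOR_BGR2HSV)
    m=cv2.inRange(h,(18,140,90),(35,255,255)); m[:165]=0;m[250:]=0;m[:,:217]=0;m[:,300:]=0
    n,_,st,c=cv2.connectedComponentsWithStats(m); print([(c[i].round(1),st[i,4]) for i in range(1,n)])
    O=np.array([.4435,-.079,0]);c,sn=np.cos(-.059),np.sin(-.059)
    def P(x,y,z): return O+[c*x-sn*y,sn*x+c*y,z]
    for a in range(-15,35,5):
        t=np.radians(a)
        f=lambda r,x:proj(s,[P(x,-r*np.sin(t),.105+r*np.cos(t))])[0].round(1)
        print(a,'rim',f(.08,0),'rimfront',f(.08,-.012),'button~',f(.06,-.012))
    print('pointer tip',proj(s,[P(-.028,0,.15)])[0])
E
python3 - <<'E'
from h import *
ang(4,snapshot('side'))
E
```

```text
[(array([257.8, 180. ]), np.int32(100)), (array([252.2, 192.8]), np.int32(61))]
-15 rim [242. 171.] rimfront [237.9 174.1] button~ [240.5 183.9]
-10 rim [245.  171.5] rimfront [241.  174.6] button~ [242.8 184.3]
-5 rim [248.1 172.4] rimfront [244.1 175.5] button~ [245.1 185. ]
0 rim [251.3 173.5] rimfront [247.3 176.7] button~ [247.4 185.9]
5 rim [254.5 174.9] rimfront [250.5 178.1] button~ [249.8 187. ]
10 rim [257.7 176.7] rimfront [253.7 179.9] button~ [252.2 188.3]
15 rim [260.9 178.7] rimfront [256.9 181.9] button~ [254.5 189.8]
20 rim [264.  180.9] rimfront [260.  184.2] button~ [256.8 191.5]
25 rim [267.  183.4] rimfront [263.1 186.7] button~ [259.1 193.4]
30 rim [269.9 186.1] rimfront [266.  189.5] button~ [261.2 195.4]
pointer tip [242.19356112 197.06567019]
```

Yellow band top is at pixel (260,178), which gives about 13.5°. That is about 19 mm of rim travel.

{"method": "jog_arm", "body": {"commands": [[0, 0.6, -1.0, 0, 0], [0, 0, 0, -1.3, 0], [0, 0, 0, -0.9, 0], [0, 0, 0, 0, 0]]}}

```text
t: 8.92
tcp_pos: [0.4431, -0.0851, 0.1788]
tool_rot: [-0.025, 0.998, -0.008, 0.061]
force: [-2.9, -0.6, 7.1]
finger_gap: 0.0
```

Pressed about 6 mm. Now I'll draw to y of about -0.066.

{"method": "jog_arm", "body": {"commands": [[0, 0, 0.7, 0, 0], [0, 0, 0.6, 0, 0], [0, 0, 0.4, 0, 0], [0, 0, 0, 0, 0]]}}

```text
t: 9.25
tcp_pos: [0.4445, -0.0683, 0.1803]
tool_rot: [-0.026, 0.998, -0.009, 0.061]
force: [-2.5, 0.9, 5.5]
finger_gap: -0.002
```

{"method": "jog_arm", "body": {"commands": [[0, 0, 0.2, -0.1, 0], [0, 0, 0, 0, 0], [0, 0, 0, 0, 0], [0, 0, 0, 2.0, 0], [0, 0, 0, 2.0, 0], [0, -1.5, 0, 2.0, 0], [0, -3.0, 0, 1.0, 0], [0, 0, 0, 0, 0]]}}

```text
t: 9.92
tcp_pos: [0.4005, -0.0655, 0.2537]
tool_rot: [-0.029, 0.998, -0.008, 0.06]
force: [0.0, 1.3, -0.7]
finger_gap: 0.001
```

```bash
python3 - <<'E'
from h import *
look(5); s=snapshot('side'); ang(5,s)
for n in ('lead_pot_small','vial','needle_carton'): print(n,[(np.round(r['centre'],3),round(r['score'],2)) for r in models.pinpoint(s,n)[:1]])
E
```

```text
[(array([ 0.444, -0.077,  0.185]), 0.96)]
[(array([ 0.442, -0.076,  0.184]), 0.54)]
[(array([248.9, 175.2]), np.int32(92)), (array([246.6, 189.6]), np.int32(58))]
-15 rim [242. 171.] rimfront [237.9 174.1] button~ [240.5 183.9]
-10 rim [245.  171.5] rimfront [241.  174.6] button~ [242.8 184.3]
-5 rim [248.1 172.4] rimfront [244.1 175.5] button~ [245.1 185. ]
0 rim [251.3 173.5] rimfront [247.3 176.7] button~ [247.4 185.9]
5 rim [254.5 174.9] rimfront [250.5 178.1] button~ [249.8 187. ]
10 rim [257.7 176.7] rimfront [253.7 179.9] button~ [252.2 188.3]
15 rim [260.9 178.7] rimfront [256.9 181.9] button~ [254.5 189.8]
20 rim [264.  180.9] rimfront [260.  184.2] button~ [256.8 191.5]
25 rim [267.  183.4] rimfront [263.1 186.7] button~ [259.1 193.4]
30 rim [269.9 186.1] rimfront [266.  189.5] button~ [261.2 195.4]
pointer tip [242.19356112 197.06567019]
lead_pot_small [(array([0.487, 0.076, 0.   ]), 0.76)]
vial [(array([ 0.525, -0.179,  0.002]), 0.63)]
needle_carton [(array([ 0.445, -0.232, -0.   ]), 0.87)]
```

View pics/c5.png

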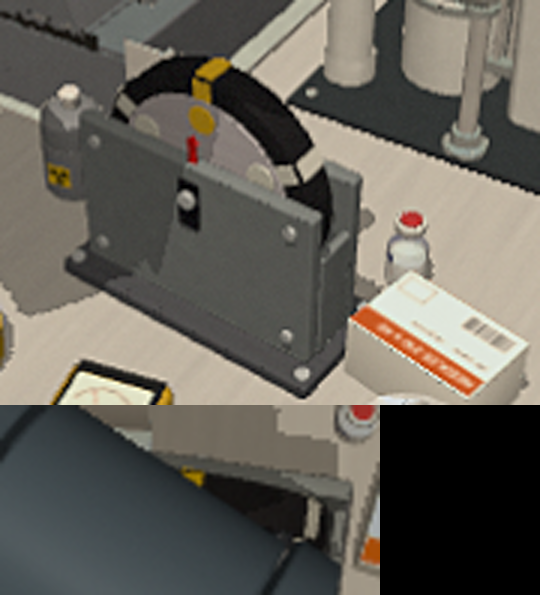

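Yellow band is at the top, pixel (249,175) against (249,175) predicted for 0°. I'll hold briefly, confirm it is at rest, then hand in.

{"method": "jog_arm", "body": {"commands": [[0, 0, 0, 0, 0], [0, 0, 0, 0, 0], [0, 0, 0, 0, 0], [0, 0, 0, 0, 0], [0, 0, 0, 0, 0], [0, 0, 0, 0, 0], [0, 0, 0, 0, 0], [0, 0, 0, 0, 0]]}}

```text
t: 10.98
tcp_pos: [0.4048, -0.0665, 0.2506]
tool_rot: [-0.029, 0.998, -0.007, 0.059]
force: [-1.3, -0.2, 0.0]
finger_gap: -0.003
```

```bash
python3 - <<'E' | head -3
from h import *
s=snap('side','s6.png'); print(models.pinpoint(s,'mark')[:1]); print(manip.sense()['force'])
ang(6,s)
print(workorder.sign_off())
E
```

```text
[{'centre': [0.4436, -0.0756, 0.1852], 'score': 0.72}]
[ 0.06377083 -0.0949122   0.20649289]
[(array([248.9, 175.2]), np.int32(92)), (array([246.6, 189.6]), np.int32(58))]
```

```bash
python3 -c "
from h import *
print(manip.sense()['t'])
print(workorder.sign_off())" 2>&1 | tail -3
```

```text
the job is handed in; nothing more can be done
```

The yellow mark is at the top in line with the red pointer, and the job is handed in. I turned the wheel with four full friction strokes of the shut fingertip towards the station's +y, then a fine stroke of about 19 mm. After that I lifted clear and drew back towards the robot. The clock read about 11 s of the 46 s allowed.

**Mark position:** the picture puts the yellow band within about 1° of the top. The network's estimates put it about 2 to 3 mm to the +y side (roughly 0.03 to 0.04 rad), inside the 0.15 rad limit.

**At rest:** pictures about 1 s apart put the mark on the same pixel.

**Bystanders:** after the last stroke, the lead pot, vial and carton all measured within about 4 mm of where they began, and all were upright in the picture.

**Robot:** the wrist force was near zero with the tool clear above the rim. The highest force the move calls reported was about 11 N.

No check failed, though sign-off gives no verdict. The tool also drifted to a tilt of about 7° over the moves, which I left uncorrected. I called sign-off a second time because its first reply was cut off the output; the answer confirmed the job was already handed in.

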